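# Check the stop of a hand-lever glass nipper

## Task

Check the red hand lever of the green glass nipper: with the outside of the fingers, gently press it in towards the black bar until it comes up against its stop, let it spring all the way back out, then press it in to the stop again and finish while still holding it there, so that I can gauge the gap left to the bar. Only push on the red outer face of the lever: do not grip it, put a finger behind it or touch the bar, and leave the tub, brush and glass pieces where they lie.

Things in the scene. Friction and masses are not known exactly. Their poses are not given: they have to be found in the camera images.
- nipper: Green cast nipper bolted down. Origin: centre of its base's underside; z up. Base 150 (x) x 260 (y) x 18 mm. The lever's upright pivot stands at (0, 70) mm in this frame; the head round it spans x -40 to 51, y 40 to 140 mm and is 121 mm high, the highest part. The lever runs from the pivot towards -y, on the bar's -x side, and swings level towards +x when pressed in.
- lever (a joint): Swing of the hand lever about its upright pivot, rad: 0 = fully out (where a spring returns it), growing as it is pressed in towards the bar (anticlockwise from above), 0.42 = against its stop. At the stop it lies parallel to the bar with a 22 mm gap. The spring needs about 3 N at the middle of the sleeve to start and about 6 N at the stop; then it goes rigid.
- lever_face (a point): Red outer half of the lever's grip (inner half black): the face to press, 110 (y) x 30 (z) mm, 7.5 mm thick (whole grip 18). Origin: centre of the flat outer face, 100 mm above the bench. It turns with the lever. x: level, into the face, the pressing direction (fully out 0.42 rad clockwise of the nipper's x, parallel to it at the stop); y: along the lever to the pivot, which is at (9, 130) mm here.
- bar_mid (a point): Fixed round bar, black rubber, 18 mm diameter, 150 mm long, parallel to the nipper's y, its axis 100 mm above the bench; carried at its two ends. Origin at its middle; y along it. Not to be touched.
- tub: Loose clear tub of glass chips, 125 x 95 x 50 mm; origin at the centre of its underside. Leave alone.
- brush: Loose bench brush lying flat, 200 x 42 x 20 mm; origin below its middle, x along it. Leave alone.
- glass_bar: Loose blue glass bar, 105 x 28 x 12 mm; origin at the centre of its underside. Leave alone.
- glass_slab: Loose yellow glass slab, 70 x 55 x 10 mm; origin at the centre of its underside. Leave alone.

How it is judged:
On the way, in this order (a step that is already met when the one before it is completed fails the run):
1. the lever is pressed in to its stop by the fingers (value of joint lever above 0.39 rad and contact force between the fingers and lever_c0 above 2 N), for 0.2 s.
2. the lever has sprung all the way back out (value of joint lever below 0.04 rad), for 0.1 s.
3. the lever is pressed in to its stop again (all of step 1), for 0.3 s.
At the end, for the whole second after the job is handed in: The lever is held against its stop (joint above 0.39 of 0.42 rad) by the fingers on the red face, with more than 2 N and less than 40 N; the tub, brush and glass pieces are at rest within 20 mm of where they were (all of step 3 and contact force between the fingers and lever_c0 below 40 N and linear speed of each of tub, brush, glass_bar, glass_slab below 0.02 m/s and distance of each of tub, brush, glass_bar, glass_slab from where it was at the start of the episode below 0.02 m); the arm keeps its last pose, push and grip.
It fails at once if a finger goes behind the lever (it is gripped or pulled) (contact force between any of the fingers, the arm and lever_c1 above 1 N).
It fails at once if the bar is touched (contact force between any of the fingers, the arm and nipper_c0 above 1 N).
It fails at once if the lever is forced (over 50 N) (contact force between the fingers and lever_c0 above 50 N).
It fails at once if a bystander is moved or lifted by more than 20 mm (distance of any of tub, brush, glass_bar, glass_slab from where it was at the start of the episode above 0.02 m).
It also fails if it takes over 48 s, if anything falls off the work surface, if the arm or the gripper's body presses on something with over 40 N, if the wrist force passes 120 N, or if a joint passes its speed limit or range.

## Robot

A 6-joint arm with a two-finger parallel gripper is mounted at the origin on the work surface. World frame = base frame: x ahead of the robot, y to its left, z up, the work surface at z = 0. Lengths are in m, angles in rad, forces in N, time in s.
With the tool pointing down it reaches from about 0.35 to 0.85 m from the base axis. Payload 8.1 kg.
Tool frame: the origin (TCP) lies on the mounting face of the last link; the fingertips stand 173 mm ahead of it and the grasp point (between the pads) lies robot.grip_depth ahead of it (robot.grip_depth is the distance from the TCP to the grasp point, in m); z points along the fingers, y is the line along which they close (so a half turn about z gives the same grasp; the last joint's range is limited). The gripper opens to 85 mm and grips with 20 to 120 N. Pads are 22 mm wide; open, the fingers measure 114 mm over their backs; the gripper's body (76 mm by 85 mm) begins 54 mm behind the grasp point. The pads swing forward as they close: fully open they stand 13 mm farther back than shut.
Start: joints at [-1.434, 0.13, 1.488, -0, 1.523, -0.085], TCP at [0.132, -0.585, 0.405] pointing down, gripper open.
Joint ranges: [-2.96, 2.96], [-0.89, 2.26], [0.02, 2.5], [-1.34, 4.48], [0, 2.73], [-2.66, 2.66]. Speed limits (rad/s): [2.39, 2.39, 2.79, 3.14, 3.14, 3.14].

## Interface

Orientations are given as a unit quaternion [x, y, z, w].
In Python, from rig import readout, vision, order, robot gives the robot as it stands. The module is installed in compiled form; this text tells all that it offers.
- The arm moves only by the tool carry_out, never from a script. Its argument "targets" is one flat list of numbers, 7 for each row, row after row: the turn, a rotation vector about the tool's x, y, z in rad, then the shift along the tool's x, y, z in cm, then the finger opening in cm, from 0 to 8.54. A call has 1 to 20 rows; each row is the pose to reach, as a shift and turn from the pose commanded when the call began, along the tool's axes at that moment; what a row does not reach only later rows make up. A row lasts 1/8 s, in which the tool goes at most 62.5 mm and 10.7 degrees, less where a joint would pass 70% of its speed; a pose out of reach is approached as far as the arm can. A call with a gripper value outside its range is refused whole. The fingers move at their own pace and stop on an object; "grip_force" is the grip in N (left out, the last holds). Time passes only in rows, so rows that repeat a pose let the fingers close. It gives the time, the measured TCP pose, the force, the opening and the grip force at its end, in the units of the state.
- readout.observe(): the state, without advancing time (a new reading comes with each control period).
- vision.get_image(name): name is "scene" or "side" or "wrist"; returns (picture, depth): 480x640x3 uint8, blue, green, red; 480x640 float32, m along the optical axis (not along the pixel's ray), 0 where there is no reading.
- vision.camera_info(name): a dict with "fx", "fy", "cx", "cy" (pixels), "R" (3x3) and "t" (3): a world point X has camera coordinates R X + t. Camera axes: x right, y down, z forward; pixel columns grow to the right and rows downward; lengths in m; the calibration is good to about 2 mm. A picture is of the moment at which its call begins: read the wrist's pose just before it. camera_info takes no time and is no camera call; for the wrist camera it gives the pose at the moment of the call.
- order.finish_job(): hands the job in; it is judged then, once.
The state is a dict: "t": time; "qpos": joint angles; "qvel": joint speeds; "effort": joint torques, N m; "tool_pos": TCP position; "tool_rot": TCP orientation; "wrist_force": force on the tool from outside, world axes, zero at the start; "moment": the same for the moment, N m; "gripper_width": opening from 0.0 (shut) to 1.0 (fully open); "grip_force": force on a finger pad.
Only numpy, scipy, OpenCV 4.12 (cv2) and the standard library are available. Lean on these libraries where they do the work, as an engineer would, in place of code of your own. Each camera call takes 0.05 s, during which the arm holds its last target. There are 200 camera calls.

## Working session

There is one attempt and no reset: what is moved stays moved. The work goes in short steps, Python scripts to look and compute and a tool call to move; the robot and the scene stay as the last step left them, time stands still between calls to the robot, and variables do not carry over. Pictures are saved under pics/ and viewed, at most 10 in all, crops included, and the job is handed in when it is done.

Besides the shell and the picture viewer there is one more tool, called in YAML: its name, and indented under it one key for each argument. carry_out: Moves the arm, as the interface text tells. Its arguments: {"type":"object","properties":{"targets":{"type":"array"},"grip_force":{"type":"number"}},"required":["targets"]}

```bash
mkdir -p pics; cat > h.py <<'E'
import numpy as np, cv2
from rig import readout, vision, order, robot
def pts(name):
    ci=vision.camera_info(name); im,d=vision.get_image(name)
    v,u=np.mgrid[0:480,0:640]
    c=np.stack([(u-ci['cx'])/ci['fx']*d,(v-ci['cy'])/ci['fy']*d,d],-1)
    R=np.array(ci['R']);t=np.array(ci['t'])
    return im,d,(c-t)@R
E
python3 - <<'E'
from h import *
s=readout.observe();print(s,robot.grip_depth)
for n in ['scene','side']:
    im,d,P=pts(n);cv2.imwrite(f'pics/{n}0.png',im);np.savez(f'{n}0.npz',im=im,d=d,P=P)
E
```

```text
{'t': 0.0, 'qpos': array([-1.43441341e+00,  1.31139304e-01,  1.48930851e+00, -2.83482342e-05,
        1.52299454e+00, -8.53734303e-02]), 'qvel': array([ 0.00191062, -0.00024222, -0.00019216, -0.00101666, -0.00091895,
       -0.00126621]), 'effort': array([-2.15519399e-04, -5.69409370e+01, -5.00550413e+01, -2.38590437e-04,
        1.50835735e-02, -2.23425741e-05]), 'tool_pos': array([ 0.13196535, -0.58506225,  0.40364114]), 'tool_rot': array([ 9.93858809e-01,  1.10651765e-01, -3.77382099e-05, -9.24188723e-04]), 'wrist_force': array([-0.34250092,  0.36142095, -0.28063318]), 'moment': array([-0.00694784, -0.01046692,  0.01602601]), 'grip_force': 0.0, 'gripper_width': 1.002479075630148} 0.1547
```

View pics/scene0.png

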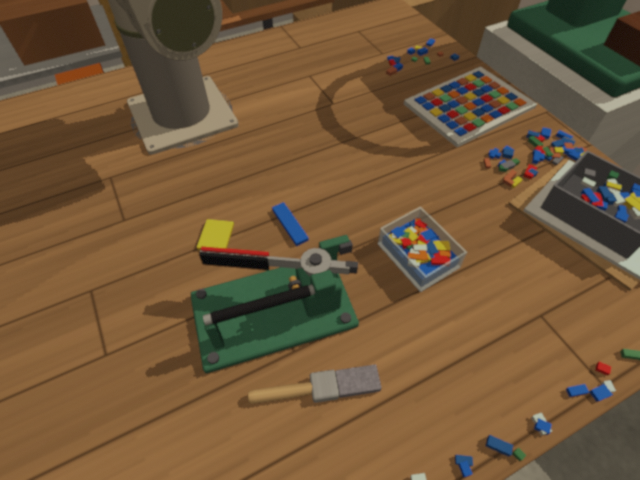

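View pics/side0.png

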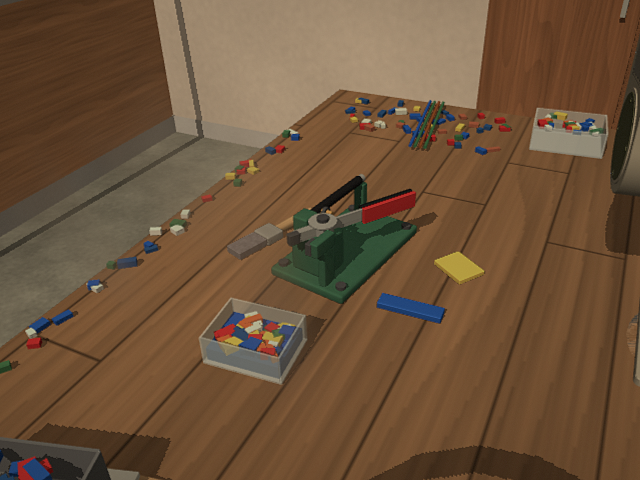

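The scene view has the lever's red edge at about (200-268, 250), with the pivot at (316, 258). The side view shows the red face at (362-415, 190-222). The yellow slab and the blue bar lie on the bench on the pressing side.

```bash
python3 - <<'E'
from h import *
def ang(a): return np.degrees(np.arctan2(a[1],a[0]))
z=np.load('side0.npz');im,P,d=z['im'],z['P'],z['d']
hsv=cv2.cvtColor(im,cv2.COLOR_BGR2HSV);H,S,V=cv2.split(hsv)
m=((H<8)|(H>172))&(S>150)&(V>80)
box=np.zeros_like(m);box[180:230,355:425]=1
m=cv2.erode((m&box).astype(np.uint8),np.ones((3,3)))>0
p=P[m&(d>0)];p=p[(p[:,2]>.07)&(p[:,2]<.13)]
vert=p[p[:,2]<.112]
print('red',len(p),p.min(0),p.max(0),np.median(p,0))
(vx,vy,x0,y0)=cv2.fitLine(vert[:,:2].astype(np.float32),cv2.DIST_HUBER,0,.001,.001).ravel()
print('dir',ang((vx,vy)),x0,y0); n=np.array([-vy,vx]);print('resid',np.std((vert[:,:2]-[x0,y0])@n)); s=(vert[:,:2]-[x0,y0])@[vx,vy];
a,b=np.percentile(s,[.5,99.5]);print('extent',b-a,'centre',np.array([x0,y0])+(a+b)/2*np.array([vx,vy]))
for nm in ['scene','side']:
    z=np.load(nm+'0.npz');im,P,d=z['im'],z['P'],z['d'];H,S,V=cv2.split(cv2.cvtColor(im,cv2.COLOR_BGR2HSV))
    near=(np.hypot(P[...,0]-x0,P[...,1]-y0)<.35)&(d>0)
    for c,mm in dict(green=(H>60)&(H<90)&(S>90)&(P[...,2]<.03)&(P[...,2]>.01),yellow=(H>20)&(H<33)&(S>140)&(P[...,2]<.02),blue=(H>100)&(H<125)&(S>150)&(P[...,2]<.02)).items():
        mm=(mm&near).astype(np.uint8);n_,l,st,_=cv2.connectedComponentsWithStats(mm);k=1+np.argmax(st[1:,4])
        q=P[l==k];r=cv2.minAreaRect((q[:,:2]*1000).astype(np.float32));print(nm,c,r,q[:,2].max(),len(q))
    hi=near&(P[...,2]>.085)&(P[...,2]<.14)&(S<80)
    print(nm,'grey top',np.median(P[hi&(P[...,2]>.11)],0))
E
```

```text
red 704 [ 0.49570479 -0.08800137  0.09035914] [0.55646683 0.00575752 0.11952007] [ 0.52655851 -0.03780677  0.10596867]
dir 56.66382 0.5260811 -0.038494363
resid 0.0013468182207573875
extent 0.10694861740178643 centre [ 0.52535963 -0.03959116]
scene green ((597.3411865234375, -17.482803344726562), (254.29603576660156, 148.4882354736328), 81.21060180664062) 0.02997802804623598 7704
scene yellow ((392.48040771484375, -50.71156311035156), (60.258243560791016, 81.25452423095703), 55.30331802368164) 0.014681412628670808 832
scene blue ((439.0901794433594, 86.84054565429688), (104.27409362792969, 26.96178436279297), 2.387359142303467) 0.016328486291080305 564
scene grey top [0.5992297  0.04679178 0.11441902]
side green ((577.1007690429688, -13.438568115234375), (262.5431823730469, 116.55977630615234), 80.73744201660156) 0.02980401454639983 3126
side yellow ((397.46337890625, -57.10987854003906), (67.95887756347656, 82.97456359863281), 55.66312026977539) 0.016062131229538566 853
side blue ((436.7767028808594, 84.30706787109375), (103.65750122070312, 41.68486785888672), 4.775558948516846) 0.017951218427450406 989
side grey top [0.60400897 0.0619726  0.11438306]
```

```bash
cat >> h.py <<'E'
from scipy.spatial.transform import Rotation as Ro
C=np.array([.5254,-.0396]); A0=np.radians(-33.1)
def rz(a): return np.array([[np.cos(a),-np.sin(a)],[np.sin(a),np.cos(a)]])
PIV=C+rz(A0)@[.009,.130]
def tool(th,gap,z):
    "TCP pose with finger side (11 mm) gap off the face centre at lever angle th"
    a=A0+th; xy=PIV+rz(a)@[-.009-.011-gap,-.130]
    return np.r_[xy,z],Ro.from_matrix(np.array([[np.cos(a),np.sin(a),0],[np.sin(a),-np.cos(a),0],[0,0,-1]]))
def rel(p,R,p0,R0):
    return np.round(np.r_[(R0.inv()*R).as_rotvec(),R0.inv().apply(p-p0)*100],3)
E
python3 - <<'E'
from h import *
s=readout.observe();p0,R0=s['tool_pos'],Ro.from_quat(s['tool_rot'])
print(PIV)
for g,z in [(.05,.40),(.05,.255)]:
    p,R=tool(0,g,z);print(p,rel(p,R,p0,R0))
E
```

```text
[0.60393272 0.06438852]
[ 0.47429916 -0.00628778  0.4       ] [-2.0000e-03  1.0000e-03  7.9900e-01  4.6125e+01 -4.8933e+01  4.6300e-01]
[ 0.47429916 -0.00628778  0.255     ] [-2.0000e-03  1.0000e-03  7.9900e-01  4.6123e+01 -4.8909e+01  1.4963e+01]
```

carry_out:
  targets: [0, 0, 0.1, 5.8, -6.1, 0, 0, 0, 0, 0.2, 11.5, -12.2, 0, 0, 0, 0, 0.3, 17.3, -18.3, 0, 0, 0, 0, 0.4, 23.1, -24.5, 0, 0, 0, 0, 0.5, 28.8, -30.6, 0, 0, 0, 0, 0.6, 34.6, -36.7, 0, 0, 0, 0, 0.7, 40.4, -42.8, 0, 0, -0.002, 0.001, 0.8, 46.1, -48.9, 0.4, 0, -0.002, 0.001, 0.8, 46.1, -48.9, 0.4, 0, -0.002, 0.001, 0.8, 46.1, -48.9, 0.4, 0, -0.002, 0.001, 0.8, 46.1, -48.9, 0.4, 0, -0.002, 0.001, 0.8, 46.1, -48.9, 0.4, 0, -0.002, 0.001, 0.8, 46.1, -48.9, 0.4, 0, -0.002, 0.001, 0.8, 46.1, -48.9, 0.4, 0, -0.002, 0.001, 0.8, 46.1, -48.9, 0.4, 0, -0.002, 0.001, 0.8, 46.1, -48.9, 0.4, 0]
  grip_force: 40

```text
t: 2.1
tool_pos: [0.474, -0.0075, 0.4008]
tool_rot: [0.958, -0.286, 0.001, 0.001]
wrist_force: [0.2, 0.0, -0.4]
gripper_width: 0.0
grip_force: 0.0
```

```bash
python3 - <<'E'
from h import *
s=readout.observe();p0,R0=s['tool_pos'],Ro.from_quat(s['tool_rot'])
print(s['t'],p0,s['gripper_width'],s['wrist_force'],s['qpos'])
for g,z in [(.05,.255),(.02,.255)]:
    p,R=tool(0,g,z);print(p,rel(p,R,p0,R0))
im,d,P=pts('wrist');cv2.imwrite('pics/w1.png',im)
E
```

```text
2.1 [ 0.4739873  -0.0075408   0.40083905] 0.0004217659959692404 [ 0.20219374  0.03276581 -0.35925366] [-0.12329748 -0.2156662   1.8314238  -0.0020402   1.5246276   2.02707686]
[ 0.47429916 -0.00628778  0.255     ] [ 1.0000e-03 -2.0000e-03 -2.0000e-03 -7.1000e-02 -1.4100e-01  1.4584e+01]
[ 0.49943072 -0.02267084  0.255     ] [ 1.000e-03 -2.000e-03 -2.000e-03  2.929e+00 -1.460e-01  1.459e+01]
```

View pics/w1.png

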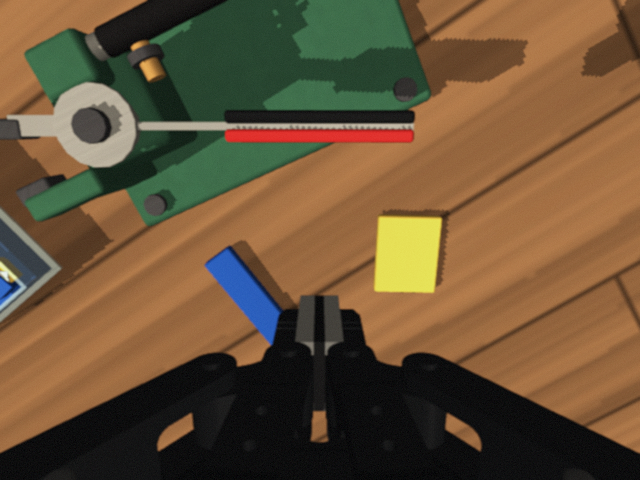

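The wrist view has the lever horizontal at rows 110-143 and columns 225-413. Its centre, column 320, is in line with the shut fingers, so I can descend and approach.

carry_out:
  targets: [0, 0, 0, 0, -0.1, 5, 0, 0, 0, 0, 0, -0.1, 10, 0, 0, 0, 0, 0, -0.1, 13, 0, 0, 0, 0, 0, -0.1, 14.6, 0, 0, 0, 0, 1.5, -0.1, 14.6, 0, 0, 0, 0, 3, -0.1, 14.6, 0, 0, 0, 0, 3.8, -0.1, 14.6, 0, 0, 0, 0, 3.8, -0.1, 14.6, 0, 0, 0, 0, 3.8, -0.1, 14.6, 0]

```text
t: 3.28
tool_pos: [0.5066, -0.0271, 0.255]
tool_rot: [0.958, -0.285, 0.001, 0.001]
wrist_force: [-1.0, 0.2, -1.0]
gripper_width: 0.005
grip_force: 0.0
```

```bash
python3 - <<'E'
from h import *
s=readout.observe();p0,R0=s['tool_pos'],Ro.from_quat(s['tool_rot'])
print(s['t'],p0,s['wrist_force'],'gap',[(rel(*tool(0,0,.255),p0,R0))])
pc,Rc=tool(0,.012,.255)
for th in [0,.06,.12,.18,.24,.30,.36,.39,.42]: print(th,rel(*tool(th,0,.255),p0,R0))
im,d,P=pts('wrist');cv2.imwrite('pics/w2.png',im)
E
```

```text
3.275 [ 0.50661061 -0.02711041  0.25496953] [-1.01310439  0.15042259 -0.98618865] gap [array([ 1.000e-03, -2.000e-03, -1.000e-03,  1.156e+00,  1.900e-02,
       -1.000e-03])]
0 [ 1.000e-03 -2.000e-03 -1.000e-03  1.156e+00  1.900e-02 -1.000e-03]
0.06 [ 1.000e-03 -2.000e-03 -6.100e-02  1.939e+00  1.160e-01  0.000e+00]
0.12 [ 1.000e-03 -2.000e-03 -1.210e-01  2.727e+00  1.640e-01  2.000e-03]
0.18 [ 1.000e-03 -2.000e-03 -1.810e-01  3.516e+00  1.660e-01  3.000e-03]
0.24 [ 2.000e-03 -2.000e-03 -2.410e-01  4.304e+00  1.200e-01  4.000e-03]
0.3 [ 2.000e-03 -1.000e-03 -3.010e-01  5.087e+00  2.700e-02  5.000e-03]
0.36 [ 2.000e-03 -1.000e-03 -3.610e-01  5.864e+00 -1.120e-01  7.000e-03]
0.39 [ 2.000e-03 -1.000e-03 -3.910e-01  6.249e+00 -1.990e-01  7.000e-03]
0.42 [ 2.000e-03 -1.000e-03 -4.210e-01  6.631e+00 -2.980e-01  8.000e-03]
```

View pics/w2.png

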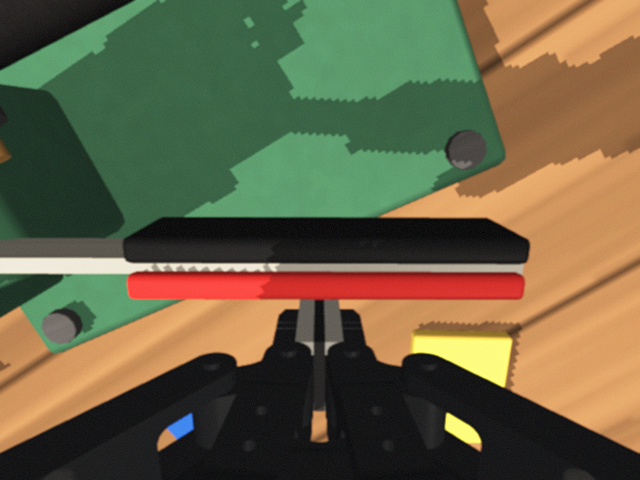

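The shut fingers sit centred (column 320) just short of the red face (row 298). I'll press along the arc to just short of the stop.

carry_out:
  targets: [0, 0, 0, 0.6, 0, 0, 0, 0, 0, 0, 1.2, 0, 0, 0, 0, 0, -0.06, 1.95, 0.1, 0, 0, 0, 0, -0.12, 2.75, 0.15, 0, 0, 0, 0, -0.18, 3.5, 0.15, 0, 0, 0, 0, -0.24, 4.3, 0.1, 0, 0, 0, 0, -0.3, 5.1, 0, 0, 0, 0, 0, -0.36, 5.85, -0.1, 0, 0, 0, 0, -0.36, 5.85, -0.1, 0, 0, 0, 0, -0.36, 5.85, -0.1, 0, 0, 0, 0, -0.36, 5.85, -0.1, 0, 0]

```text
t: 4.7
tool_pos: [0.5558, -0.0579, 0.2545]
tool_rot: [0.994, -0.109, -0.001, 0.001]
wrist_force: [-5.1, 3.0, 3.3]
gripper_width: -0.0
grip_force: 2.7
```

```bash
python3 - <<'E'
from h import *
s=readout.observe();p0,R0=s['tool_pos'],Ro.from_quat(s['tool_rot'])
print(s['t'],'Ftool',R0.inv().apply(s['wrist_force']))
for g in [0,.002,.004]: print(rel(*tool(.42,-g,.255),p0,R0))
E
```

```text
4.7 Ftool [-5.58505782 -1.8195649  -3.26830421]
[ 0.001  0.001 -0.061  0.843  0.119 -0.048]
[ 1.000e-03  1.000e-03 -6.100e-02  1.043e+00  1.070e-01 -4.900e-02]
[ 1.000e-03  1.000e-03 -6.100e-02  1.243e+00  9.500e-02 -4.900e-02]
```

carry_out:
  targets: [0, 0, -0.03, 0.4, 0.05, 0, 0, 0, 0, -0.06, 0.75, 0.1, 0, 0, 0, 0, -0.06, 0.75, 0.1, 0, 0, 0, 0, -0.06, 0.75, 0.1, 0, 0]

```text
t: 5.2
tool_pos: [0.5625, -0.0603, 0.2544]
tool_rot: [0.997, -0.079, -0.001, 0.0]
wrist_force: [-8.5, 3.4, 4.2]
gripper_width: 0.002
grip_force: 4.3
```

carry_out:
  targets: [0, 0, 0, 0.1, 0, 0, 0, 0, 0, 0, 0.1, 0, 0, 0, 0, 0, 0, 0.1, 0, 0, 0]

```text
t: 5.58
tool_pos: [0.563, -0.0604, 0.2544]
tool_rot: [0.997, -0.079, -0.002, 0.0]
wrist_force: [-13.3, 5.3, 8.9]
gripper_width: 0.0
grip_force: 6.7
```

carry_out:
  targets: [0, 0, 0, 0.1, 0, 0, 0, 0, 0, 0, 0.1, 0, 0, 0, 0, 0, 0, 0.1, 0, 0, 0]

```text
t: 5.95
tool_pos: [0.5635, -0.0605, 0.2544]
tool_rot: [0.997, -0.079, -0.003, 0.0]
wrist_force: [-17.0, 4.7, 12.1]
gripper_width: 0.0
grip_force: 9.1
```

```bash
python3 - <<'E'
from h import *
s=readout.observe();print(s['t'],s['wrist_force'],s['moment'])
im,d,P=pts('wrist');cv2.imwrite('pics/w3.png',im)
E
```

```text
5.95 [-16.98645535   4.66324459  12.14720099] [0.78188961 2.43102263 0.04032143]
```

View pics/w3.png

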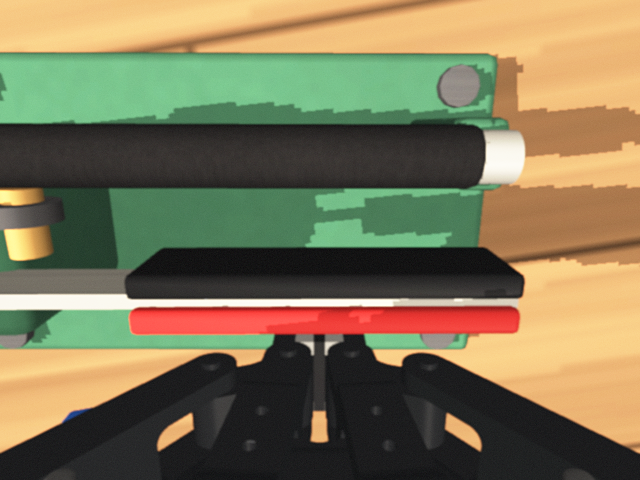

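The lever is parallel to the bar (rows 248-333 against 125-187, both horizontal), so it is at its stop. Next I'll release it back along the arc.

```bash
python3 - <<'E'
from h import *
s=readout.observe();p0,R0=s['tool_pos'],Ro.from_quat(s['tool_rot'])
for th,g in [(.36,0),(.28,0),(.2,0),(.12,0),(.04,0.),(0,.02)]: print(rel(*tool(th,g,.2545),p0,R0))
E
```

```text
[ 0.001  0.006  0.06  -0.746 -0.112 -0.005]
[ 2.000e-03  6.000e-03  1.400e-01 -1.765e+00 -3.750e-01  1.000e-03]
[ 2.000e-03  6.000e-03  2.200e-01 -2.759e+00 -7.180e-01  6.000e-03]
[ 2.000e-03  6.000e-03  3.000e-01 -3.723e+00 -1.139e+00  1.200e-02]
[ 2.000e-03  6.000e-03  3.800e-01 -4.650e+00 -1.636e+00  1.700e-02]
[ 3.000e-03  6.000e-03  4.200e-01 -6.925e+00 -2.727e+00  2.900e-02]
```

carry_out:
  targets: [0, 0, 0.06, -0.95, -0.1, 0, 0, 0, 0, 0.14, -2, -0.4, 0, 0, 0, 0, 0.22, -3, -0.7, 0, 0, 0, 0, 0.3, -4, -1.15, 0, 0, 0, 0, 0.38, -4.9, -1.65, 0, 0, 0, 0, 0.42, -7.1, -2.75, 0, 0, 0, 0, 0.42, -7.1, -2.75, 0, 0, 0, 0, 0.42, -7.1, -2.75, 0, 0, 0, 0, 0.42, -7.1, -2.75, 0, 0, 0, 0, 0.42, -7.1, -2.75, 0, 0, 0, 0, 0.42, -7.1, -2.75, 0, 0]

```text
t: 7.38
tool_pos: [0.4996, -0.023, 0.2547]
tool_rot: [0.958, -0.285, 0.001, 0.001]
wrist_force: [-1.2, 0.7, -0.1]
gripper_width: -0.004
grip_force: 0.0
```

```bash
python3 - <<'E'
from h import *
s=readout.observe();p0,R0=s['tool_pos'],Ro.from_quat(s['tool_rot'])
print(s['t'],p0,s['wrist_force'],s['moment'])
for th,g in [(0,0),(.06,0),(.12,0),(.18,0),(.24,0),(.3,0),(.36,0),(.42,0)]: print(th,rel(*tool(th,g,.2548),p0,R0))
im,d,P=pts('wrist');cv2.imwrite('pics/w4.png',im)
E
```

```text
7.375 [ 0.49960064 -0.02300522  0.25469741] [-1.17981535  0.74351594 -0.14933184] [ 0.05316201  0.06487462 -0.03827882]
0 [ 1.000e-03 -2.000e-03 -1.000e-03  1.968e+00 -2.000e-02 -7.000e-03]
0.06 [ 2.000e-03 -2.000e-03 -6.100e-02  2.751e+00  7.600e-02 -6.000e-03]
0.12 [ 2.000e-03 -2.000e-03 -1.210e-01  3.538e+00  1.250e-01 -4.000e-03]
0.18 [ 2.000e-03 -1.000e-03 -1.810e-01  4.327e+00  1.260e-01 -3.000e-03]
0.24 [ 2.000e-03 -1.000e-03 -2.410e-01  5.115e+00  8.000e-02 -2.000e-03]
0.3 [ 2.000e-03 -1.000e-03 -3.010e-01  5.899e+00 -1.200e-02 -1.000e-03]
0.36 [ 2.000e-03 -1.000e-03 -3.610e-01  6.675e+00 -1.520e-01  0.000e+00]
0.42 [ 2.000e-03 -1.000e-03 -4.210e-01  7.442e+00 -3.380e-01  1.000e-03]
```

View pics/w4.png

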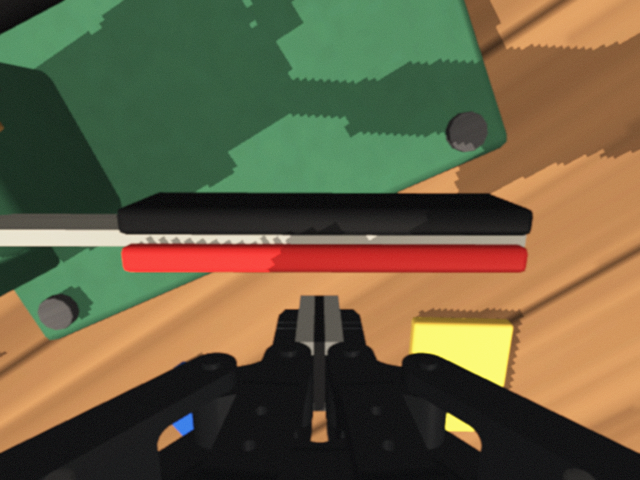

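The lever is fully out again: horizontal in this view, with its red lower edge at row 271 and the fingertips clear at row 297. Now the second press.

carry_out:
  targets: [0, 0, 0, 1.2, 0, 0, 0, 0, 0, 0, 1.95, 0, 0, 0, 0, 0, -0.06, 2.75, 0.1, 0, 0, 0, 0, -0.12, 3.55, 0.1, 0, 0, 0, 0, -0.18, 4.3, 0.1, 0, 0, 0, 0, -0.24, 5.1, 0.1, 0, 0, 0, 0, -0.3, 5.9, 0, 0, 0, 0, 0, -0.36, 6.65, -0.15, 0, 0, 0, 0, -0.39, 7.05, -0.25, 0, 0, 0, 0, -0.42, 7.4, -0.35, 0, 0, 0, 0, -0.42, 7.4, -0.35, 0, 0, 0, 0, -0.42, 7.4, -0.35, 0, 0]

```text
t: 8.93
tool_pos: [0.5627, -0.0603, 0.2546]
tool_rot: [0.997, -0.079, -0.002, 0.001]
wrist_force: [-10.9, 2.7, 8.5]
gripper_width: 0.001
grip_force: 5.3
```

carry_out:
  targets: [0, 0, 0, 0.1, 0, 0, 0, 0, 0, 0, 0.15, 0, 0, 0, 0, 0, 0, 0.15, 0, 0, 0, 0, 0, 0, 0.15, 0, 0, 0, 0, 0, 0, 0.15, 0, 0, 0, 0, 0, 0, 0.15, 0, 0, 0]

```text
t: 9.68
tool_pos: [0.5634, -0.0604, 0.2545]
tool_rot: [0.997, -0.079, -0.003, 0.001]
wrist_force: [-17.0, 3.9, 13.2]
gripper_width: -0.001
grip_force: 8.9
```

The pose and force match the first press (about 17 N into the face, 22 N in all), so the lever is back at its stop.

```bash
python3 -c "
from rig import order;print(order.finish_job())"
```

```text
the job is handed in; nothing more can be done
None
```

I pressed the lever to its stop, let it spring fully out, and pressed it in again; I handed the job in with the shut fingers still holding it there at about 22 N. The hand-in returned no verdict. I didn't re-measure the tub, brush and glass, but the arm's path stayed clear of them.

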